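Build an interlocked carton layer on a docked carrier

ROBOT

A 6-joint arm with a two-finger parallel gripper is mounted at the origin on the work surface. World frame = base frame: x ahead of the robot, y to its left, z up, the work surface at z = 0. Lengths are in m, angles in rad, forces in N, time in s.
With the tool pointing down it reaches from about 0.275 to 0.875 m from the base axis. Payload 12.5 kg.
Tool frame: the origin (TCP) lies on the centre line of the jaws, within the pads' length; the fingertips stand 14 mm ahead of it and the grasp point (between the pads) lies 5 mm behind it (arm.tip_reach is the distance from the TCP to the fingertips, in m); z points along the fingers, y is the line along which they close (so a half turn about z gives the same grasp; the last joint's range is limited). The gripper opens to 85 mm and grips with 20 to 120 N. Pads are 22 mm wide; open, the fingers measure 114 mm over their backs; the gripper's body (76 mm by 85 mm) begins 54 mm behind the grasp point. The pads swing forward as they close: fully open they stand 13 mm farther back than shut.
Start: joints at [-1.255, 0.351, 1.652, -0, 1.139, -0.085], TCP at [0.215, -0.506, 0.245] pointing down, gripper open.
Joint ranges: [-2.75, 2.75], [-0.79, 2.1], [0.01, 2.65], [-1.57, 4.71], [0.07, 3.14], [-2.87, 2.87]. Speed limits (rad/s): [2.22, 2.22, 2.79, 3.14, 3.14, 3.14].

INTERFACE

Orientations are given as a 3x3 rotation matrix whose columns are the frame's x, y, z axes.
In Python, from rig import arm gives the robot as it stands.
- The arm moves only by the tool drive_tool, never from a script. Its argument "targets" is a list of rows, each a list of 7 numbers: the shift along the tool's x, y, z in m, then the turn, a rotation vector about the tool's x, y, z in degrees, then the opening, from 0 (shut) to 1 (fully open). In form: [[x, y, z, rx, ry, rz, gripper], ...]. A call has 1 to 20 rows; each row shifts and turns the commanded pose from where the row before left it, along the tool's axes as they then stand; what a row does not reach is not made up. A row lasts 1/8 s, in which the tool goes at most 62.5 mm and 10.7 degrees, less where a joint would pass 70% of its speed; a pose out of reach is approached as far as the arm can. A call with a gripper value outside its range is refused whole. The fingers move at their own pace and stop on an object; the grip force is fixed at half the most. Time passes only in rows, so rows that do not move let the fingers close. It gives the time, the measured TCP pose, the force, the opening and the grip force at its end, in the units of the state.
- arm.state(): the state, without advancing time (a new reading comes with each control period).
- arm.grab_frame(name): name is "scene" or "top"; returns (picture, depth): 480x640x3 uint8, red, green, blue; 480x640 float32, m along the optical axis (not along the pixel's ray), 0 where there is no reading.
- arm.get_calibration(name): a dict with "intrinsics" (3x3 intrinsics, pixels), "R" (3x3) and "t" (3): a world point X has camera coordinates R X + t. Camera axes: x right, y down, z forward; pixel columns grow to the right and rows downward; lengths in m; the calibration is good to about 2 mm. A picture is of the moment at which its call begins. get_calibration takes no time and is no camera call.
- arm.sign_off(): hands the job in; it is judged then, once.
The state is a dict: "clock": time; "qpos": joint angles; "qvel": joint speeds; "tau": joint torques, N m; "position": TCP position; "eef_rot": TCP orientation; "wrist_force": force on the tool from outside, world axes, zero at the start; "moment": the same for the moment, N m; "width": opening from 0.0 (shut) to 1.0 (fully open); "finger_force": force on a finger pad.
Only numpy, scipy, OpenCV 4.12 (cv2) and the standard library are available. Lean on these libraries where they do the work, as an engineer would, in place of code of your own. Each camera call takes 0.05 s, during which the arm holds its last target. There are 200 camera calls.

TASK

Finish the carton layer on the carrier in the interlocking pattern: two cartons lengthwise end to end along the back stop and, in front of them, the other three crosswise side by side, starting from the side stop. Two of the five equal cartons already lie loosely on the carrier and three stand on the bench; bring all of them home so that the layer is square and snug against both stops, with no gaps. Keep the cartons right way up and leave the longer carton and everything else on the bench where it is.

Things in the scene. Friction and masses are not known exactly. Their poses are not given: they have to be found in the camera images.
- carrier: docked workpiece carrier, fixed: a black plate 240 x 240 mm on a low stand; its flat deck is 60 mm above the bench. Origin at the centre of the stand's underside, on the bench; x points away from the robot (turned by up to 0.45 rad), y left, z up. Aluminium stops on its far and left sides; its near and right sides are open
- back_stop (a point): top middle of the inner face of the back stop: a straight aluminium wall 28 mm above the deck, 5 mm thick, over the full 240 mm of the carrier's far side; inner face at x = +100 mm of the carrier, facing the robot. Outside it a low flange with screws
- side_stop (a point): top middle of the inner face of the side stop: the same wall along the carrier's left side, from x = -100 to +100 mm; inner face at y = +100 mm of the carrier, facing right
- place_back_left (a point): point on the deck (z 60 mm) where the centre of a carton's underside belongs: left of the two lengthwise places along the back stop; the carton lies with its length along the carrier's y, touching both stops; at x +68, y +52 mm of the carrier
- place_back_right (a point): point on the deck (z 60 mm) where the centre of a carton's underside belongs: right of the two lengthwise places along the back stop, length along the carrier's y; at x +68, y -44 mm of the carrier
- place_front_left (a point): point on the deck (z 60 mm) where the centre of a carton's underside belongs: left of the three crosswise places in front of the back pair, length along the carrier's x, touching the side stop; at x -12, y +68 mm of the carrier
- place_front_middle (a point): point on the deck (z 60 mm) where the centre of a carton's underside belongs: middle of the three crosswise places, length along the carrier's x; at x -12, y +4 mm of the carrier
- place_front_right (a point): point on the deck (z 60 mm) where the centre of a carton's underside belongs: right of the three crosswise places, length along the carrier's x; at x -12, y -60 mm of the carrier
- carton_1: plain brown cardboard carton, 96 x 64 x 50 mm (x long, y wide, z high), 0.17 to 0.34 kg, one of five alike and interchangeable; origin at the centre of its underside, x along its length. Starts set down loosely on the carrier, roughly lengthwise along the back stop (in the left half), up to 70 mm short of its place and turned by up to 0.2 rad
- carton_2: plain brown cardboard carton, 96 x 64 x 50 mm (x long, y wide, z high), 0.17 to 0.34 kg, one of five alike and interchangeable; origin at the centre of its underside, x along its length. Starts set down loosely on the carrier, roughly lengthwise along the back stop (in the right half), up to 70 mm short of its place and turned by up to 0.2 rad
- carton_3: plain brown cardboard carton, 96 x 64 x 50 mm (x long, y wide, z high), 0.17 to 0.34 kg, one of five alike and interchangeable; origin at the centre of its underside, x along its length. Starts standing on the bench beside the carrier, left or right, at any turn
- carton_4: plain brown cardboard carton, 96 x 64 x 50 mm (x long, y wide, z high), 0.17 to 0.34 kg, one of five alike and interchangeable; origin at the centre of its underside, x along its length. Starts standing on the bench beside the carrier, left or right, at any turn
- carton_5: plain brown cardboard carton, 96 x 64 x 50 mm (x long, y wide, z high), 0.17 to 0.34 kg, one of five alike and interchangeable; origin at the centre of its underside, x along its length. Starts standing on the bench beside the carrier, left or right, at any turn
- long_carton: a longer cardboard carton, 135 x 64 x 58 mm, not part of the layer (told from the others by its length); among the cartons; loose, to be left alone; origin at the centre of its underside
- scanner: black hand-held bar-code scanner lying on its side, about 140 x 75 x 48 mm; among the cartons; loose, to be left alone; origin at the centre of its underside
- cell_pack: white tray card with two green cells, 118 x 58 x 29 mm; among the cartons; loose, to be left alone; origin at the centre of its underside
Not all that is in view belongs to the job. What is shaped like the carton_5 but blue or turquoise is not meant.

How it is judged:
By the outcome, as a careful person would: the job done as asked, in the order asked, and still so for the second after the job is handed in, with the robot touching nothing.
It also fails if it takes over 72 s, if anything falls off the work surface, if the arm or the gripper's body presses on something with over 40 N, if the wrist force passes 120 N, or if a joint passes its speed limit or range.

## Working session

There is one attempt and no reset: what is moved stays moved. The work goes in short steps, Python scripts to look and compute and a tool call to move; the robot and the scene stay as the last step left them, time stands still between calls to the robot, and variables do not carry over. Pictures are saved under pics/ and viewed, at most 10 in all, crops included, and the job is handed in when it is done.

Besides the shell and the picture viewer there is one more tool, called after ">>>" as name([rows], argument=value, ...), one row to a line, values as JSON. drive_tool: Moves the arm, as the interface text tells. Its arguments: {"type":"object","properties":{"targets":{"type":"array","items":{"type":"array","items":{"type":"number"}}}},"required":["targets"]}

```bash
ls; mkdir -p pics; python3 - <<'E'
from rig import arm
import cv2,numpy as np
np.set_printoptions(precision=4,suppress=True)
for n in("scene","top"):
    p,d=arm.grab_frame(n); cv2.imwrite(f"pics/{n}0.png",p[...,::-1]); np.save(f"pics/{n}0_d.npy",d)
    c=arm.get_calibration(n); print(n,c["intrinsics"],c["R"],c["t"],-c["R"].T@c["t"])
s=arm.state();print(s["clock"],s["position"],s["eef_rot"],s["wrist_force"],arm.tip_reach)
E
```

```text
pics
scene [[459.6291   0.     325.3096]
 [  0.     459.6291 241.9248]
 [  0.       0.       1.    ]] [[ 0.7209  0.6929 -0.0106]
 [ 0.562  -0.5934 -0.5762]
 [-0.4056  0.4095 -0.8172]] [-0.3    -0.2715  1.4933] [ 0.9745 -0.5647  1.0607]
top [[551.2599   0.     313.0382]
 [  0.     551.2599 232.0859]
 [  0.       0.       1.    ]] [[-0.0028 -0.9999 -0.0113]
 [-0.9991  0.0033 -0.0419]
 [ 0.0419  0.0112 -0.9991]] [-0.08    0.4957  1.6256] [ 0.4269 -0.0998  1.6439]
0.1 [ 0.2145 -0.5061  0.2448] [[ 0.9208  0.3901 -0.0003]
 [ 0.3901 -0.9208  0.001 ]
 [ 0.0001 -0.001  -1.    ]] [0.3619 0.2763 0.9923] 0.014
```

View pics/top0.png

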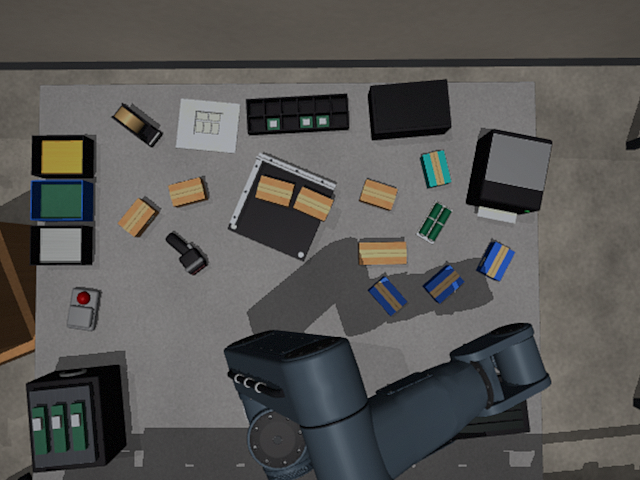

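View pics/scene0.png

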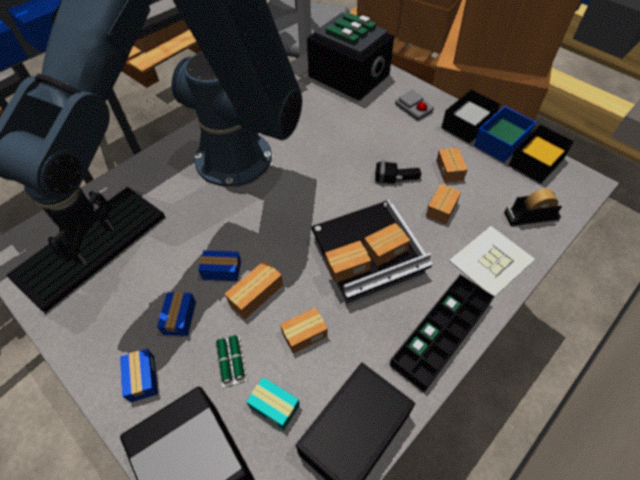

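Top view:
- **Wanted cartons:** loose on the carrier at (275,191) and (314,204), and on the bench at (187,191), (139,217) and (379,194).
- **Could be mistaken for them:** the long carton (383,253), turquoise (436,168), blue (388,295), (443,284) and (497,259), and the tape dispenser (137,123).

I choose by orange colour plus a 96 x 64 top face.

```bash
cat > h.py <<'E'
import numpy as np, cv2
from rig import arm
np.set_printoptions(precision=4,suppress=True)
def cloud(n):
    p,d=arm.grab_frame(n); c=arm.get_calibration(n); K=c["intrinsics"]
    v,u=np.mgrid[:480,:640]
    P=np.stack([(u-K[0,2])/K[0,0]*d,(v-K[1,2])/K[1,1]*d,d],-1)
    return p,(P-c["t"])@c["R"],d>0
def rect(pts):
    (x,y),(a,b),t=cv2.minAreaRect((pts*1000).astype(np.float32))
    if a<b: a,b,t=b,a,t+90
    return x/1000,y/1000,a,b,(t+90)%180-90
def cartons(n):
    p,W,ok=cloud(n); hsv=cv2.cvtColor(p,cv2.COLOR_RGB2HSV); out=[]
    col=(hsv[...,0]>5)&(hsv[...,0]<28)&(hsv[...,1]>60)&ok
    for lo,hi in((.043,.064),(.103,.118)):
        m=(col&(W[...,2]>lo)&(W[...,2]<hi)).astype(np.uint8)
        N,L,S,C=cv2.connectedComponentsWithStats(m,connectivity=4)
        for i in range(1,N):
            if S[i,4]<150: continue
            q=W[L==i]; x,y,a,b,t=rect(q[:,:2])
            if .2<x<.9 and abs(y)<.6: out.append((x,y,np.median(q[:,2]),a,b,t,*C[i]))
    return out
def show(n):
    for o in cartons(n): print(n,"x %.4f y %.4f z %.4f  %.0fx%.0f  ang %.1f  px %.0f,%.0f"%o)
def st():
    s=arm.state();R=s["eef_rot"]; 
    print("t %.2f pos"%s["clock"],s["position"],"yaw %.1f"%np.degrees(np.arctan2(R[1,0],R[0,0])),"F",s["wrist_force"],"w %.2f"%s["width"],"ff",s["finger_force"])
    return s
def to(x,y,z,yaw):
    """print turn (deg about tool z) then shift in the tool axes after the turn"""
    s=st();R=s["eef_rot"];y0=np.degrees(np.arctan2(R[1,0],R[0,0]))
    dy=(yaw-y0+90)%180-90
    c,q=np.cos(np.radians(y0+dy)),np.sin(np.radians(y0+dy)); d=np.array([x,y,z])-s["position"]
    print("turn tool rz %.1f, shift mm x %.1f y %.1f z %.1f, q6 %.2f"%(-dy,1e3*(c*d[0]+q*d[1]),1e3*(q*d[0]-c*d[1]),-1e3*d[2],s["qpos"][5]))
E
python3 - <<'E'
from h import *
show("top");show("scene")
for n in("top","scene"):
    p,W,ok=cloud(n)
    m=ok&(W[...,2]>.048)&(W[...,2]<.095)&(np.hypot(W[...,0]-.52,W[...,1]+.03)<.2)
    hsv=cv2.cvtColor(p,cv2.COLOR_RGB2HSV); m&=~((hsv[...,1]>90)&(hsv[...,2]>60))
    N,L,S,C=cv2.connectedComponentsWithStats(m.astype(np.uint8))
    i=1+np.argmax(S[1:,4]); q=W[L==i]; print(n,"plate",np.array(rect(q[:,:2])),C[i])
    dk=q[(q[:,2]<.066)];print(len(q),np.median(dk[:,2]),rect(dk[:,:2]))
    w=q[q[:,2]>.08]; print("wall",len(w),np.percentile(w[:,2],[50,95]),w[:,:2].min(0),w[:,:2].max(0))
    f=W[ok&(abs(W[...,2])<.01)]; print("bench z",np.median(f[:,2]),f[:,2].std())
p=cv2.imread("pics/top0.png")[130:290,100:440]; cv2.imwrite("pics/crop0.png",cv2.resize(p,None,fx=2.3,fy=2.3,interpolation=2))
E
```

```text
top x 0.6777 y -0.4416 z 0.0499  96x21  ang 12.6  px 437,168
top x 0.6125 y 0.2854 z 0.0504  98x66  ang -76.4  px 187,192
top x 0.6024 y -0.2721 z 0.0503  95x65  ang 71.4  px 379,194
top x 0.5388 y 0.4322 z 0.0504  97x67  ang -39.0  px 136,217
top x 0.4327 y -0.2814 z 0.0581  135x63  ang -89.9  px 383,253
top x 0.3438 y -0.4591 z 0.0513  97x21  ang -49.8  px 444,284
top x 0.3087 y -0.2969 z 0.0509  96x19  ang 40.7  px 388,296
top x 0.6072 y 0.0236 z 0.1105  97x64  ang 74.2  px 275,191
top x 0.5704 y -0.0834 z 0.1106  95x64  ang 66.4  px 313,204
scene x 0.5405 y 0.4352 z 0.0511  106x67  ang -38.4  px 453,160
scene x 0.6144 y 0.2892 z 0.0511  102x64  ang -75.8  px 444,199
scene x 0.3113 y -0.2954 z 0.0523  97x22  ang 39.6  px 219,260
scene x 0.4337 y -0.2790 z 0.0593  137x68  ang -88.5  px 253,285
scene x 0.3437 y -0.4575 z 0.0522  100x21  ang -49.8  px 174,310
scene x 0.6048 y -0.2702 z 0.0513  97x66  ang 71.4  px 303,326
scene x 0.6799 y -0.4403 z 0.0520  96x12  ang 12.2  px 272,399
scene x 0.6091 y 0.0268 z 0.1113  98x67  ang 74.3  px 387,239
scene x 0.5724 y -0.0813 z 0.1113  98x67  ang 66.1  px 347,257
top plate [  0.5653   0.0058 247.207  240.2759  67.0738] [278.8822 211.0893]
5231 0.06028079145500316 (0.566595458984375, 0.008722854614257812, 241.00621032714844, 240.3267059326172, 66.9648666381836)
wall 330 [0.0877 0.0933] [ 0.5156 -0.1421] [0.7004 0.1417]
bench z 0.0005910581491283377 0.0037449495220687476
scene plate [  0.5662   0.0063 254.2859 243.3747  67.1278] [369.0675 247.1323]
4859 0.06157465139074726 (0.566548583984375, 0.007132339477539063, 252.4322509765625, 243.3746795654297, 67.12777709960938)
wall 734 [0.0876 0.0928] [ 0.5141 -0.1403] [0.7006 0.1462]
bench z 0.0016888783186188648 0.0024250409315196095
```

View pics/crop0.png

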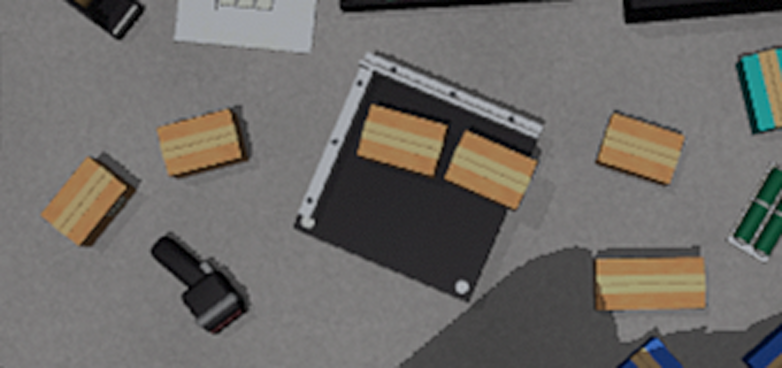

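The crop shows the two loose cartons on the carrier, and A (187,191), B (139,217) and C (379,194) on the bench. All five measure about 97x65. The 135 mm carton at (383,253) and the blue and turquoise ones are excluded. The plate measures 240x240, yaw about -23°, deck z 0.060. Both fit the description.

```bash
cat >> h.py <<'E'
C0=np.array([.566,.007]);YC=-22.95
EX=np.array([np.cos(np.radians(YC)),np.sin(np.radians(YC))]);EY=np.array([-EX[1],EX[0]])
def cw(x,y): return C0+x*EX/1e3+y*EY/1e3
def wc(p): d=(np.asarray(p)[:2]-C0)*1e3; return d@EX,d@EY
def toc(x,y,z,dyaw=0): to(*cw(x,y),z,YC+dyaw)
def lay(n):
    for o in cartons(n):
        if o[2]>.09: print(n,"carrier x %.1f y %.1f ang %.1f"%(*wc(o[:2]),(o[5]-YC)%180),"%.0fx%.0f"%o[3:5])
E
python3 - <<'E'
from h import *
lay("top");lay("scene")
for n in("top","scene"):
    p,W,ok=cloud(n); m=ok&(W[...,2]>.083)&(W[...,2]<.091)
    q=W[m]; x,y=wc(q[:,:2].T) if 0 else ((q[:,:2]-C0)@EX*1e3,(q[:,:2]-C0)@EY*1e3)
    b=(abs(x-102)<9)&(abs(y)<90); l=(abs(y-102)<9)&(abs(x)<90)
    print(n,"back x",x[b].mean(),np.polyfit(y[b],x[b],1),"side y",y[l].mean(),np.polyfit(x[l],y[l],1),b.sum(),l.sum())
toc(-45,-24,.2)
E
```

```text
top carrier x 31.2 y 31.9 ang 97.0 98x64
top carrier x 39.4 y -81.6 ang 89.2 95x65
scene carrier x 33.4 y 35.2 ang 97.1 98x66
scene carrier x 40.3 y -79.2 ang 88.9 97x66
top back x 101.9232024393181 [  0.002  101.9231] side y 103.4998689683436 [ -0.0013 103.5005] 90 104
scene back x 103.21125246135631 [  0.0042 103.2202] side y 106.7639592248879 [ -0.002  106.7811] 185 144
t 0.50 pos [ 0.2146 -0.5064  0.2452] yaw 23.0 F [-0.5746  0.9571  0.4641] w 1.00 ff 0.0
turn tool rz 45.9, shift mm x 78.4 y -585.8 z 45.2, q6 -0.08
```

>>> drive_tool([
  [0, 0, 0, 0, 0, 9.2, 1],
  [0, 0, 0, 0, 0, 9.2, 1],
  [0, 0, 0, 0, 0, 9.2, 1],
  [0, 0, 0, 0, 0, 9.2, 1],
  [0, 0, 0, 0, 0, 9.1, 1],
  [0.008, -0.05, 0, 0, 0, 0, 1],
  [0.008, -0.05, 0, 0, 0, 0, 1],
  [0.007, -0.05, 0, 0, 0, 0, 1],
  [0.007, -0.05, 0, 0, 0, 0, 1],
  [0.007, -0.05, 0, 0, 0, 0, 1],
  [0.007, -0.05, 0, 0, 0, 0, 1],
  [0.007, -0.05, 0, 0, 0, 0, 1],
  [0.007, -0.05, 0, 0, 0, 0, 1],
  [0.007, -0.05, 0, 0, 0, 0, 1],
  [0.007, -0.05, 0, 0, 0, 0, 1],
  [0.006, -0.05, 0.01, 0, 0, 0, 1],
  [0, -0.036, 0.035, 0, 0, 0, 1],
  [0, 0, 0, 0, 0, 0, 1],
])

```text
clock: 2.75
position: [0.5142, 0.0048, 0.1981]
eef_rot: [[0.922, -0.387, -0.004], [-0.387, -0.922, 0.001], [-0.004, 0.001, -1.0]]
wrist_force: [0.2, -0.5, -0.1]
width: 1.002
finger_force: 0.0
```

```bash
python3 - <<'E'
from h import *
toc(-45,-24,.086)
E
```

```text
t 2.75 pos [0.5142 0.0048 0.1981] yaw -22.8 F [ 0.1916 -0.4621 -0.1214] w 1.00 ff 0.0
turn tool rz 0.2, shift mm x 1.9 y 1.7 z 112.1, q6 1.89
```

>>> drive_tool([
  [0.001, 0.002, 0.037, 0, 0, 0, 1],
  [0.001, 0, 0.037, 0, 0, 0.2, 1],
  [0, 0, 0.037, 0, 0, 0, 1],
  [0.012, 0, 0, 0, 0, 0, 1],
  [0.008, 0, 0, 0, 0, 0, 1],
  [0.006, 0, 0, 0, 0, 0, 1],
  [0.006, 0, 0, 0, 0, 0, 1],
  [0.006, 0, 0, 0, 0, 0, 1],
  [0.006, 0, 0, 0, 0, 0, 1],
  [0.006, 0, 0, 0, 0, 0, 1],
  [0.006, 0, 0, 0, 0, 0, 1],
  [0.006, 0, 0, 0, 0, 0, 1],
  [0.004, 0, 0, 0, 0, 0, 1],
  [0, 0, 0, 0, 0, 0, 1],
])

```text
clock: 4.5
position: [0.5739, -0.0241, 0.0885]
eef_rot: [[0.92, -0.391, -0.008], [-0.391, -0.92, 0.002], [-0.008, 0.001, -1.0]]
wrist_force: [-17.4, 11.2, 10.7]
width: 1.0
finger_force: 10.1
```

```bash
python3 - <<'E'
from h import *
s=st();print(wc(s["position"]));lay("top")
E
```

```text
t 4.50 pos [ 0.5739 -0.0241  0.0885] yaw -23.0 F [-17.4473  11.1532  10.7351] w 1.00 ff 10.13477975036949
(np.float64(19.37890913535743), np.float64(-25.60666215481763))
top carrier x 60.1 y -100.0 ang 177.1 64x58
```

>>> drive_tool([
  [0.002, 0, 0, 0, 0, 0, 1],
  [0.002, 0, 0, 0, 0, 0, 1],
])

```text
clock: 4.8
position: [0.5746, -0.0241, 0.0885]
eef_rot: [[0.921, -0.39, -0.015], [-0.39, -0.921, 0.004], [-0.016, 0.002, -1.0]]
wrist_force: [-42.9, 25.0, 31.3]
width: 1.001
finger_force: 23.3
```

>>> drive_tool([
  [-0.004, 0, 0, 0, 0, 0, 1],
  [-0.03, 0, 0, 0, 0, 0, 1],
  [-0.01, 0, -0.045, 0, 0, 0, 0.6],
  [0, 0, -0.045, 0, 0, -10, 0.24],
  [0, 0.0, -0.02, 0, 0, -10, 0.24],
  [0, 0, 0, 0, 0, -10, 0.24],
  [0, 0, 0, 0, 0, -10, 0.24],
  [0, 0, 0, 0, 0, -10, 0.24],
  [0, 0, 0, 0, 0, -10, 0.24],
  [0, 0, 0, 0, 0, -10, 0.24],
  [0, 0, 0, 0, 0, -10, 0.24],
  [0, 0, 0, 0, 0, -10, 0.24],
  [-0.05, -0.03, 0, 0, 0, 0, 0.24],
  [-0.05, -0.03, 0, 0, 0, 0, 0.24],
  [-0.035, -0.03, 0, 0, 0, 0, 0.24],
  [0, 0, 0, 0, 0, 0, 0.24],
])

```text
clock: 6.8
position: [0.4028, -0.0999, 0.1996]
eef_rot: [[0.395, 0.919, 0.001], [0.919, -0.395, -0.001], [-0.0, 0.001, -1.0]]
wrist_force: [0.3, -0.0, 0.5]
width: 0.238
finger_force: 0.0
```

```bash
python3 - <<'E'
from h import *
s=st();print(wc(s["position"]));lay("top");lay("scene");toc(66,-165,.09,90)
E
```

```text
t 6.80 pos [ 0.4028 -0.0999  0.1996] yaw 66.7 F [ 0.2739 -0.0498  0.5179] w 0.24 ff 0.0
(np.float64(-108.61112992046844), np.float64(-162.0759946709443))
top carrier x 57.6 y 37.4 ang 103.0 97x65
top carrier x 61.3 y -82.0 ang 87.6 96x65
scene carrier x 58.7 y 40.7 ang 103.0 99x66
scene carrier x 62.3 y -79.0 ang 87.3 97x67
t 6.90 pos [ 0.4049 -0.0992  0.1998] yaw 66.8 F [1.3664 0.0469 0.6423] w 0.24 ff 0.0
turn tool rz -0.2, shift mm x -4.4 y 172.9 z 109.8, q6 0.05
```

>>> drive_tool([
  [0, 0.045, 0, 0, 0, 0, 0.24],
  [0, 0.045, 0, 0, 0, 0, 0.24],
  [0, 0.045, 0, 0, 0, 0, 0.24],
  [-0.004, 0.033, 0.01, 0, 0, 0, 0.24],
  [0, 0, 0.05, 0, 0, 0, 0.24],
  [0, 0, 0.05, 0, 0, 0, 0.24],
  [0, 0, 0, 0, 0, 0, 0.24],
  [0.01, 0, 0, 0, 0, 0, 0.24],
  [0.006, 0, 0, 0, 0, 0, 0.24],
  [0.006, 0, 0, 0, 0, 0, 0.24],
  [0.006, 0, 0, 0, 0, 0, 0.24],
  [0.005, 0, 0, 0, 0, 0, 0.24],
])

```text
clock: 8.4
position: [0.5702, -0.138, 0.0897]
eef_rot: [[0.393, 0.92, 0.001], [0.92, -0.393, -0.0], [-0.0, 0.001, -1.0]]
wrist_force: [-0.9, -1.8, 1.1]
width: 0.24
finger_force: 1.1
```

```bash
python3 - <<'E'
from h import *
s=st();print(wc(s["position"]));lay("top");lay("scene")
E
```

```text
t 8.40 pos [ 0.5702 -0.138   0.0897] yaw 66.9 F [-0.9379 -1.7778  1.0872] w 0.24 ff 1.075439192354679
(np.float64(60.39613834453801), np.float64(-131.8463630561803))
top carrier x 57.8 y 37.7 ang 103.1 97x65
top carrier x 60.1 y -40.2 ang 1.3 64x27
scene carrier x 59.6 y 40.3 ang 102.2 99x65
scene carrier x 60.9 y -64.1 ang 89.2 84x66
```

>>> drive_tool([
  [-0.02, 0, 0, 0, 0, 0, 0.3],
  [0, 0, -0.04, 0, 0, 10, 0.45],
  [0, 0, -0.035, 0, 0, 10, 0.45],
  [0, 0, 0, 0, 0, 10, 0.45],
  [0, 0, 0, 0, 0, 10, 0.45],
  [0, 0, 0, 0, 0, 10, 0.45],
  [0, 0, 0, 0, 0, 10, 0.45],
  [0, 0, 0, 0, 0, 10, 0.45],
  [0, 0, 0, 0, 0, 10, 0.45],
  [0, 0, 0, 0, 0, 10, 0.45],
  [-0.03, -0.048, 0, 0, 0, 0, 0.45],
  [-0.03, -0.048, 0, 0, 0, 0, 0.45],
  [-0.03, -0.048, 0, 0, 0, 0, 0.45],
  [0, -0.048, 0, 0, 0, 0, 0.45],
  [0, 0, 0, 0, 0, 0, 0.45],
])

```text
clock: 10.38
position: [0.5551, 0.0569, 0.1643]
eef_rot: [[0.921, -0.39, 0.0], [-0.39, -0.921, 0.0], [0.0, -0.0, -1.0]]
wrist_force: [-0.1, 0.3, -0.3]
width: 0.448
finger_force: 0.0
```

```bash
python3 - <<'E'
from h import *
toc(-12,39,.088)
E
```

```text
t 10.38 pos [0.5551 0.0569 0.1643] yaw -23.0 F [-0.1172  0.3394 -0.2771] w 0.45 ff 0.0
turn tool rz -0.0, shift mm x 17.5 y 2.7 z 76.3, q6 1.99
```

>>> drive_tool([
  [0, 0.003, 0.038, 0, 0, 0, 0.45],
  [0, 0, 0.038, 0, 0, 0, 0.45],
  [0.016, 0, 0, 0, 0, 0, 0.45],
  [0.01, 0, 0, 0, 0, 0, 0.45],
  [0.005, 0, 0, 0, 0, 0, 0.45],
  [0.005, 0, 0, 0, 0, 0, 0.45],
  [0.005, 0, 0, 0, 0, 0, 0.45],
  [0.005, 0, 0, 0, 0, 0, 0.45],
  [0.003, 0, 0, 0, 0, 0, 0.45],
  [0.002, 0, 0, 0, 0, 0, 0.45],
])

```text
clock: 11.62
position: [0.6004, 0.0327, 0.0882]
eef_rot: [[0.92, -0.393, -0.0], [-0.393, -0.92, 0.0], [-0.0, 0.0, -1.0]]
wrist_force: [-2.5, 1.7, -0.0]
width: 0.449
finger_force: 0.8
```

```bash
python3 - <<'E'
from h import *
toc(-12,39,.088);lay("scene")
E
```

```text
t 11.62 pos [0.6004 0.0327 0.0882] yaw -23.1 F [-2.4608  1.6891 -0.0055] w 0.45 ff 0.8100242071668617
turn tool rz -0.2, shift mm x -33.7 y -1.9 z 0.2, q6 1.95
scene carrier x 61.9 y 38.8 ang 92.8 98x74
scene carrier x 60.5 y -71.5 ang 89.8 97x67
```

>>> drive_tool([
  [0.002, 0, 0, 0, 0, 0, 0.45],
  [0.002, 0, 0, 0, 0, 0, 0.45],
  [0.001, 0, 0, 0, 0, 0, 0.45],
])

```text
clock: 12.05
position: [0.6048, 0.0308, 0.0883]
eef_rot: [[0.92, -0.393, -0.001], [-0.393, -0.92, 0.0], [-0.001, 0.0, -1.0]]
wrist_force: [-6.4, 3.0, 3.7]
width: 0.454
finger_force: 3.6
```

>>> drive_tool([
  [0.002, 0, 0, 0, 0, 0, 0.45],
  [0.0015, 0, 0, 0, 0, 0, 0.45],
])

```text
clock: 12.3
position: [0.6048, 0.0308, 0.0882]
eef_rot: [[0.92, -0.393, -0.009], [-0.393, -0.92, 0.002], [-0.009, 0.002, -1.0]]
wrist_force: [-28.2, 14.1, 21.6]
width: 0.452
finger_force: 15.9
```

>>> drive_tool([
  [-0.005, 0, 0, 0, 0, 0, 0.45],
  [-0.016, 0, 0, 0, 0, 0, 0.45],
  [0, 0.036, 0, 0, 0, 0.1, 0.45],
  [0, 0.036, 0, 0, 0, 0, 0.45],
  [0, 0.036, 0, 0, 0, 0, 0.45],
  [0.008, 0, 0, 0, 0, 0, 0.45],
  [0.004, 0, 0, 0, 0, 0, 0.45],
  [0.004, 0, 0, 0, 0, 0, 0.45],
  [0.003, 0, 0, 0, 0, 0, 0.45],
  [0.002, 0, 0, 0, 0, 0, 0.45],
])

```text
clock: 13.55
position: [0.5627, -0.068, 0.0877]
eef_rot: [[0.919, -0.393, -0.009], [-0.393, -0.919, 0.003], [-0.009, 0.001, -1.0]]
wrist_force: [-24.1, 12.0, 17.7]
width: 0.452
finger_force: 14.0
```

```bash
python3 - <<'E'
from h import *
s=st();print(wc(s["position"]));lay("scene");lay("top")
E
```

```text
t 13.55 pos [ 0.5627 -0.068   0.0877] yaw -23.2 F [-24.1409  11.9868  17.6829] w 0.45 ff 14.020427763462067
(np.float64(26.18662982196797), np.float64(-70.37250056443845))
scene carrier x 68.6 y 37.1 ang 90.1 99x66
scene carrier x 66.5 y -68.6 ang 89.6 98x71
top carrier x 67.3 y 34.5 ang 89.5 97x65
```

>>> drive_tool([
  [-0.005, 0, 0, 0, 0, 0, 0.3],
  [-0.025, 0, 0, 0, 0, 0, 0.24],
  [0, 0, -0.04, 0, 0, -10, 0.24],
  [0, 0, -0.035, 0, 0, -10, 0.24],
  [0, 0, 0, 0, 0, -10, 0.24],
  [0, 0, 0, 0, 0, -10, 0.24],
  [0, 0, 0, 0, 0, -10, 0.24],
  [0, 0, 0, 0, 0, -10, 0.24],
  [0, 0, 0, 0, 0, -10, 0.24],
  [0, 0, 0, 0, 0, -10, 0.24],
  [0, 0, 0, 0, 0, -10, 0.24],
  [-0.045, 0.02, 0, 0, 0, 0, 0.24],
  [-0.045, 0.03, 0, 0, 0, 0, 0.24],
  [0, 0.02, 0, 0, 0, 0, 0.24],
  [0, 0, 0, 0, 0, 0, 0.24],
])

```text
clock: 15.52
position: [0.5677, -0.1689, 0.1631]
eef_rot: [[0.395, 0.919, 0.001], [0.919, -0.395, -0.0], [0.0, 0.001, -1.0]]
wrist_force: [0.2, 0.7, 0.2]
width: 0.234
finger_force: 0.0
```

```bash
python3 - <<'E'
from h import *
toc(66,-150,.09,90);s=st();print(wc(s["position"]));lay("scene");lay("top")
E
```

```text
t 15.53 pos [ 0.5677 -0.1689  0.1631] yaw 66.7 F [0.1986 0.7217 0.2069] w 0.23 ff 0.0
turn tool rz -0.3, shift mm x 11.3 y -4.2 z 73.1, q6 0.04
t 15.53 pos [ 0.5677 -0.1689  0.1631] yaw 66.7 F [0.1986 0.7217 0.2069] w 0.23 ff 0.0
(np.float64(70.15566846498209), np.float64(-161.32340962868156))
scene carrier x 69.5 y 37.0 ang 89.4 99x66
scene carrier x 68.3 y -69.4 ang 89.2 98x67
top carrier x 67.8 y 33.9 ang 89.9 96x65
top carrier x 67.1 y -54.5 ang 0.5 64x60
```

>>> drive_tool([
  [0, -0.004, 0.037, 0, 0, -0.3, 0.24],
  [0, 0, 0.036, 0, 0, 0, 0.24],
  [0.016, 0, 0, 0, 0, 0, 0.24],
  [0.01, 0, 0, 0, 0, 0, 0.24],
  [0.005, 0, 0, 0, 0, 0, 0.24],
  [0.005, 0, 0, 0, 0, 0, 0.24],
  [0.005, 0, 0, 0, 0, 0, 0.24],
  [0.005, 0, 0, 0, 0, 0, 0.24],
  [0.005, 0, 0, 0, 0, 0, 0.24],
  [0.003, 0, 0, 0, 0, 0, 0.24],
  [0.002, 0, 0, 0, 0, 0, 0.24],
])

```text
clock: 17.0
position: [0.5851, -0.1152, 0.0903]
eef_rot: [[0.39, 0.921, -0.0], [0.921, -0.39, -0.0], [-0.0, -0.0, -1.0]]
wrist_force: [-2.1, -3.9, 3.7]
width: 0.238
finger_force: 2.3
```

```bash
python3 - <<'E'
from h import *
s=st();print(wc(s["position"]));lay("scene");lay("top")
E
```

```text
t 17.00 pos [ 0.5851 -0.1152  0.0903] yaw 67.1 F [-2.1409 -3.8675  3.6762] w 0.24 ff 2.3132863640785217
(np.float64(65.22752974149533), np.float64(-105.12546906494977))
scene carrier x 67.3 y 3.5 ang 89.4 191x69
top carrier x 67.2 y 36.5 ang 89.6 120x65
```

>>> drive_tool([
  [0.002, 0, 0, 0, 0, 0, 0.24],
  [0.002, 0, 0, 0, 0, 0, 0.24],
  [0.002, 0, 0, 0, 0, 0, 0.24],
  [0.001, 0, 0, 0, 0, 0, 0.24],
])

```text
clock: 17.6
position: [0.5871, -0.1101, 0.0903]
eef_rot: [[0.389, 0.921, -0.002], [0.921, -0.389, -0.002], [-0.003, -0.001, -1.0]]
wrist_force: [-9.0, -18.1, 4.7]
width: 0.24
finger_force: 9.9
```

>>> drive_tool([
  [0.0015, 0, 0, 0, 0, 0, 0.24],
  [0, 0, 0, 0, 0, 0, 0.24],
])

```text
clock: 17.85
position: [0.5871, -0.11, 0.0902]
eef_rot: [[0.39, 0.921, -0.003], [0.921, -0.39, -0.003], [-0.004, -0.001, -1.0]]
wrist_force: [-11.7, -22.3, 5.7]
width: 0.244
finger_force: 12.8
```

>>> drive_tool([
  [-0.004, 0, 0, 0, 0, 0, 0.24],
  [-0.02, 0, 0, 0, 0, 0, 1],
  [-0.01, 0, -0.045, 0, 0, -4.4, 1],
  [0, 0, 0, 0, 0, 0, 1],
])

```text
clock: 18.35
position: [0.5761, -0.1403, 0.1381]
eef_rot: [[0.318, 0.948, 0.005], [0.948, -0.318, -0.001], [0.0, 0.005, -1.0]]
wrist_force: [-0.6, 0.3, -1.3]
width: 0.861
finger_force: 0.0
```

```bash
python3 - <<'E'
from h import *
show("top");lay("top");lay("scene");to(.6024,-.2715,.03,71.4)
p,_=arm.grab_frame("top");cv2.imwrite("pics/b.png",cv2.resize(p[130:290,200:440,::-1],None,fx=3,fy=3,interpolation=2))
E
```

```text
top x 0.6780 y -0.4412 z 0.0505  96x20  ang 12.9  px 437,168
top x 0.6124 y 0.2862 z 0.0503  97x64  ang -75.9  px 187,192
top x 0.6009 y -0.2766 z 0.0506  86x65  ang 71.6  px 381,195
top x 0.5387 y 0.4316 z 0.0508  97x66  ang -40.3  px 136,217
top x 0.4327 y -0.2815 z 0.0582  135x63  ang 89.9  px 382,253
top x 0.3438 y -0.4587 z 0.0517  97x22  ang -50.7  px 444,284
top x 0.6375 y 0.0039 z 0.1107  154x65  ang 66.7  px 282,180
top carrier x 67.0 y 24.8 ang 89.6 153x65
scene carrier x 68.0 y 9.4 ang 89.6 193x67
t 18.50 pos [ 0.5746 -0.1388  0.1346] yaw 71.4 F [-0.4884 -0.1146 -0.4581] w 1.00 ff 0.0
turn tool rz 0.0, shift mm x -116.9 y 68.7 z 104.6, q6 0.01
```

View pics/b.png

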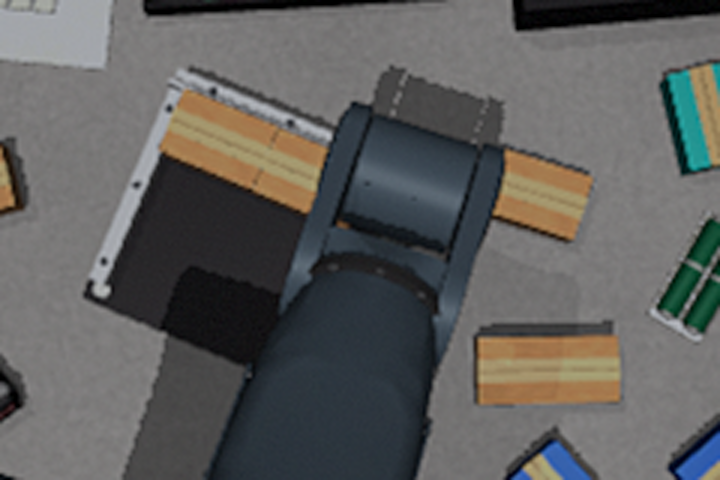

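>>> drive_tool([
  [-0.04, 0.023, 0, 0, 0, 0, 1],
  [-0.04, 0.023, 0, 0, 0, 0, 1],
  [-0.037, 0.023, 0, 0, 0, 0, 1],
  [0, 0, 0.04, 0, 0, 0, 1],
  [0, 0, 0.04, 0, 0, 0, 1],
  [0, 0, 0.024, 0, 0, 0, 1],
  [0, 0, 0, 0, 0, 0, 0],
  [0, 0, 0, 0, 0, 0, 0],
  [0, 0, 0, 0, 0, 0, 0],
])

```text
clock: 19.68
position: [0.6036, -0.2718, 0.0322]
eef_rot: [[0.318, 0.948, 0.001], [0.948, -0.318, -0.001], [-0.0, 0.001, -1.0]]
wrist_force: [-0.0, 0.4, -2.5]
width: 0.738
finger_force: 68.7
```

>>> drive_tool([
  [0, 0, -0.03, 0, 0, 0, 0],
  [0, 0, -0.05, 0, 0, 0, 0],
  [0, 0, -0.05, 0, 0, 10, 0],
  [0, 0, 0, 0, 0, 10.5, 0],
  [0, 0, 0, 0, 0, 10.5, 0],
  [0, 0, 0, 0, 0, 10.5, 0],
  [0, 0, 0, 0, 0, 10.5, 0],
  [0, 0, 0, 0, 0, 10.5, 0],
  [0, 0, 0, 0, 0, 10.5, 0],
  [0, 0, 0, 0, 0, 10.5, 0],
  [0, 0, 0, 0, 0, 10.5, 0],
  [0, 0, 0, 0, 0, 0, 0],
])

```text
clock: 21.18
position: [0.6033, -0.2716, 0.1618]
eef_rot: [[0.924, -0.382, 0.001], [-0.382, -0.924, -0.0], [0.001, 0.0, -1.0]]
wrist_force: [-0.5, 0.2, -2.7]
width: 0.742
finger_force: 68.7
```

```bash
sed -i 's/C0=np.array(.*);/C0=np.array([.5667,.0087]);/' h.py; python3 - <<'E'
from h import *
toc(-18,46,.096)
E
```

```text
t 21.18 pos [ 0.6033 -0.2716  0.1618] yaw -22.5 F [-0.4764  0.2409 -2.6591] w 0.74 ff 68.73050093650818
turn tool rz 0.5, shift mm x -161.0 y -289.9 z 65.8, q6 1.47
```

>>> drive_tool([
  [-0.023, -0.0415, 0, 0, 0, 0, 0],
  [-0.023, -0.0415, 0, 0, 0, 0.5, 0],
  [-0.023, -0.0415, 0, 0, 0, 0, 0],
  [-0.023, -0.0415, 0, 0, 0, 0, 0],
  [-0.023, -0.0415, 0, 0, 0, 0, 0],
  [-0.023, -0.0415, 0, 0, 0, 0, 0],
  [-0.023, -0.041, 0, 0, 0, 0, 0],
  [0, 0, 0.035, 0, 0, 0, 0],
  [0, 0, 0.025, 0, 0, 0, 0],
  [0, 0, 0.004, 0, 0, 0, 0],
  [0, 0, 0.002, 0, 0, 0, 0],
])

```text
clock: 22.55
position: [0.5683, 0.058, 0.0961]
eef_rot: [[0.921, -0.39, 0.001], [-0.39, -0.921, 0.0], [0.001, -0.0, -1.0]]
wrist_force: [-0.0, 0.3, -2.7]
width: 0.738
finger_force: 68.6
```

```bash
python3 - <<'E'
from h import *
toc(-18,46,.093); lay("scene");lay("top")
E
```

```text
t 22.55 pos [0.5683 0.058  0.0961] yaw -22.9 F [-0.008   0.3065 -2.7155] w 0.74 ff 68.59802484512329
turn tool rz 0.0, shift mm x -0.3 y 0.0 z 3.1, q6 1.99
scene carrier x 33.1 y 5.7 ang 90.5 193x138
top carrier x 66.7 y 3.3 ang 89.8 193x65
```

>>> drive_tool([
  [0, 0, 0.003, 0, 0, 0, 0],
  [0.003, 0, 0, 0, 0, 0, 0],
  [0.002, 0, 0, 0, 0, 0, 0],
  [0.001, 0, 0, 0, 0, 0, 0],
])

```text
clock: 23.15
position: [0.5735, 0.0557, 0.0923]
eef_rot: [[0.92, -0.391, 0.0], [-0.391, -0.92, 0.0], [0.0, -0.0, -1.0]]
wrist_force: [-0.9, -0.8, -3.0]
width: 0.737
finger_force: 68.6
```

>>> drive_tool([
  [0.0015, 0, 0, 0, 0, 0, 0],
  [0.0015, 0, 0, 0, 0, 0, 0],
])

```text
clock: 23.4
position: [0.5748, 0.0551, 0.092]
eef_rot: [[0.92, -0.391, -0.003], [-0.391, -0.92, 0.001], [-0.004, 0.001, -1.0]]
wrist_force: [-12.2, 6.3, 3.8]
width: 0.735
finger_force: 69.3
```

>>> drive_tool([
  [-0.001, 0, 0, 0, 0, 0, 0.87],
  [0, 0, 0, 0, 0, 0, 0.87],
  [0, 0, -0.04, 0, 0, 0, 0.87],
  [0, 0, -0.03, 0, 0, 0, 0.6],
  [0, 0.035, 0, 0, 0, 0, 0],
  [0, 0.03, 0, 0, 0, 0, 0],
  [0, 0, 0.03, 0, 0, 0, 0],
  [0, 0, 0.035, 0, 0, 0, 0],
])

```text
clock: 24.4
position: [0.5505, -0.0054, 0.0974]
eef_rot: [[0.92, -0.392, 0.003], [-0.392, -0.92, -0.0], [0.003, -0.001, -1.0]]
wrist_force: [0.8, 0.1, -0.4]
width: -0.002
finger_force: 0.0
```

```bash
python3 - <<'E'
from h import *
toc(-12,-19,.095); lay("scene");lay("top")
E
```

```text
t 24.40 pos [ 0.5505 -0.0054  0.0974] yaw -23.1 F [ 0.7539  0.0722 -0.364 ] w -0.00 ff 0.0
turn tool rz -0.1, shift mm x -2.5 y -0.3 z 2.4, q6 1.88
scene carrier x 23.7 y 5.0 ang 91.7 193x161
top carrier x 67.5 y 3.7 ang 89.5 193x64
```

>>> drive_tool([
  [-0.002, -0.012, 0.004, 0, 0, 0, 0],
  [0, -0.006, 0, 0, 0, 0, 0],
  [0, -0.005, 0, 0, 0, 0, 0],
  [0, -0.005, 0, 0, 0, 0, 0],
  [0, -0.004, 0, 0, 0, 0, 0],
  [0, -0.003, 0, 0, 0, 0, 0],
  [0, -0.001, 0, 0, 0, 0, 0],
])

```text
clock: 25.38
position: [0.562, 0.0292, 0.0933]
eef_rot: [[0.92, -0.391, -0.0], [-0.391, -0.92, -0.0], [-0.0, 0.0, -1.0]]
wrist_force: [-0.9, -1.8, 1.8]
width: 0.0
finger_force: 1.1
```

```bash
python3 - <<'E'
from h import *
s=st();print(wc(s["position"]));lay("scene");lay("top")
E
```

```text
t 25.38 pos [0.562  0.0292 0.0933] yaw -23.0 F [-0.901  -1.8072  1.8458] w 0.00 ff 1.0916860029101372
(np.float64(-12.27248869291906), np.float64(17.032974675878613))
scene carrier x 38.6 y 6.0 ang 92.1 194x132
top carrier x 67.5 y 3.3 ang 89.4 193x65
```

>>> drive_tool([
  [0, -0.002, 0, 0, 0, 0, 0],
  [0, -0.002, 0, 0, 0, 0, 0],
  [0, -0.0015, 0, 0, 0, 0, 0],
])

```text
clock: 25.85
position: [0.5642, 0.0343, 0.0932]
eef_rot: [[0.92, -0.391, -0.0], [-0.391, -0.92, -0.0], [-0.0, 0.0, -1.0]]
wrist_force: [-0.7, -2.6, 0.0]
width: -0.003
finger_force: 0.8
```

>>> drive_tool([
  [0, -0.002, 0, 0, 0, 0, 0],
  [0, -0.002, 0, 0, 0, 0, 0],
  [0, -0.001, 0, 0, 0, 0, 0],
])

```text
clock: 26.22
position: [0.5648, 0.0358, 0.0933]
eef_rot: [[0.921, -0.391, -0.004], [-0.391, -0.921, -0.005], [-0.002, 0.006, -1.0]]
wrist_force: [-11.4, -31.6, 9.3]
width: -0.003
finger_force: 16.8
```

>>> drive_tool([
  [0, 0.005, 0, 0, 0, 0, 0],
  [0, 0.012, -0.01, 0, 0, 0, 0],
  [0, 0, -0.045, 0, 0, -10.5, 0.5],
  [0, 0, -0.03, 0, 0, -10.5, 1],
  [0, 0, 0, 0, 0, -10.5, 1],
  [0, 0, 0, 0, 0, -10.5, 1],
  [0, 0, 0, 0, 0, -10.5, 1],
  [0, 0, 0, 0, 0, -10.5, 1],
  [0, 0, 0, 0, 0, -10.5, 1],
  [0, 0, 0, 0, 0, -10.5, 1],
  [0, 0, 0, 0, 0, -10.5, 1],
  [0, 0, 0, 0, 0, -10.5, 1],
  [0, 0, 0, 0, 0, -10.5, 1],
  [0, 0, 0, 0, 0, -10.5, 1],
  [0, 0, 0, 0, 0, 0, 1],
])

```text
clock: 28.1
position: [0.5595, 0.023, 0.1788]
eef_rot: [[-0.223, 0.975, 0.001], [0.975, 0.223, 0.0], [-0.0, 0.001, -1.0]]
wrist_force: [0.3, -0.4, 0.2]
width: 0.999
finger_force: 0.0
```

```bash
python3 - <<'E'
from h import *
show("top");show("scene");to(.6128,.2872,.032,104);lay("top")
E
```

```text
top x 0.6777 y -0.4413 z 0.0507  97x21  ang 13.4  px 437,168
top x 0.6125 y 0.2853 z 0.0503  98x65  ang -76.0  px 187,192
top x 0.5383 y 0.4319 z 0.0505  97x66  ang -39.1  px 137,217
top x 0.4327 y -0.2819 z 0.0580  135x63  ang -90.0  px 383,253
top x 0.3436 y -0.4592 z 0.0512  97x20  ang -49.0  px 444,284
top x 0.6299 y -0.0143 z 0.1104  193x65  ang 66.5  px 294,182
scene x 0.5401 y 0.4350 z 0.0509  103x67  ang -38.3  px 452,160
scene x 0.6147 y 0.2886 z 0.0510  101x64  ang -75.4  px 444,199
scene x 0.3114 y -0.2952 z 0.0520  97x21  ang 40.0  px 218,260
scene x 0.4337 y -0.2795 z 0.0593  136x68  ang -89.2  px 253,285
scene x 0.3439 y -0.4577 z 0.0521  98x21  ang -48.3  px 174,310
scene x 0.5883 y 0.0073 z 0.1112  195x164  ang 67.5  px 386,246
t 28.20 pos [0.5594 0.023  0.1787] yaw 102.7 F [-0.0561 -0.7772  0.3455] w 1.00 ff 0.0
turn tool rz -1.3, shift mm x 243.4 y 115.7 z 146.7, q6 -0.26
top carrier x 67.6 y 3.8 ang 88.9 194x64
```

>>> drive_tool([
  [0, 0, 0, 0, 0, -1.3, 1],
  [0.049, 0.023, 0, 0, 0, 0, 1],
  [0.049, 0.023, 0, 0, 0, 0, 1],
  [0.049, 0.023, 0, 0, 0, 0, 1],
  [0.049, 0.023, 0, 0, 0, 0, 1],
  [0.0475, 0.0235, 0.02, 0, 0, 0, 1],
  [0, 0, 0.045, 0, 0, 0, 1],
  [0, 0, 0.045, 0, 0, 0, 1],
  [0, 0, 0.037, 0, 0, 0, 1],
  [0, 0, 0, 0, 0, 0, 0],
  [0, 0, 0, 0, 0, 0, 0],
  [0, 0, 0, 0, 0, 0, 0],
])

```text
clock: 29.75
position: [0.6122, 0.2878, 0.0331]
eef_rot: [[-0.246, 0.969, 0.002], [0.969, 0.246, 0.001], [0.0, 0.002, -1.0]]
wrist_force: [-0.1, -0.1, -2.4]
width: 0.74
finger_force: 67.6
```

>>> drive_tool([
  [0, 0, -0.035, 0, 0, 0, 0],
  [0, 0, -0.05, 0, 0, 0, 0],
  [0, 0, -0.05, 0, 0, -10.6, 0],
  [0, 0, 0, 0, 0, -10.6, 0],
  [0, 0, 0, 0, 0, -10.6, 0],
  [0, 0, 0, 0, 0, -10.6, 0],
  [0, 0, 0, 0, 0, -10.5, 0],
  [0, 0, 0, 0, 0, 0, 0],
])

```text
clock: 30.75
position: [0.6115, 0.2876, 0.1674]
eef_rot: [[-0.921, 0.389, 0.001], [0.389, 0.921, 0.001], [-0.001, 0.001, -1.0]]
wrist_force: [0.2, -0.2, -1.4]
width: 0.738
finger_force: 67.8
```

```bash
python3 - <<'E'
from h import *
toc(-18,-18,.0945)
E
```

```text
t 30.75 pos [0.6115 0.2876 0.1674] yaw 157.1 F [ 0.2314 -0.2446 -1.3527] w 0.74 ff 67.78659224510193
turn tool rz 0.0, shift mm x -49.5 y -292.3 z 72.9, q6 -0.80
```

>>> drive_tool([
  [-0.007, -0.042, 0, 0, 0, 0, 0],
  [-0.007, -0.042, 0, 0, 0, 0, 0],
  [-0.007, -0.042, 0, 0, 0, 0, 0],
  [-0.007, -0.042, 0, 0, 0, 0, 0],
  [-0.007, -0.042, 0, 0, 0, 0, 0],
  [-0.007, -0.042, 0, 0, 0, 0, 0],
  [-0.007, -0.04, 0, 0, 0, 0, 0],
  [0, 0, 0.035, 0, 0, 0, 0],
  [0, 0, 0.03, 0, 0, 0, 0],
  [0, 0, 0.008, 0, 0, 0, 0],
  [0, 0, 0, 0, 0, 0, 0],
])

```text
clock: 32.12
position: [0.5435, -0.0005, 0.0939]
eef_rot: [[-0.921, 0.39, 0.0], [0.39, 0.921, -0.0], [-0.0, 0.0, -1.0]]
wrist_force: [-0.4, -0.7, -1.9]
width: 0.74
finger_force: 67.8
```

```bash
python3 - <<'E'
from h import *
toc(-18,-18,.0925)
E
```

```text
t 32.12 pos [ 0.5435 -0.0005  0.0939] yaw 157.1 F [-0.4305 -0.7478 -1.9025] w 0.74 ff 67.77554869651794
turn tool rz 0.0, shift mm x 0.3 y -0.5 z 1.4, q6 -1.26
```

Now push away from the robot (tool -x) until it touches the back pair.

>>> drive_tool([
  [-0.003, 0, 0.001, 0, 0, 0, 0],
  [-0.002, 0, 0, 0, 0, 0, 0],
  [-0.0015, 0, 0, 0, 0, 0, 0],
  [-0.001, 0, 0, 0, 0, 0, 0],
])

```text
clock: 32.62
position: [0.5495, -0.0031, 0.0923]
eef_rot: [[-0.921, 0.388, -0.002], [0.388, 0.921, 0.001], [0.002, -0.0, -1.0]]
wrist_force: [-7.2, 3.8, 2.4]
width: 0.74
finger_force: 68.3
```

>>> drive_tool([
  [0, 0, 0, 0, 0, 0, 0.87],
  [0, 0, 0, 0, 0, 0, 0.87],
  [0, 0, -0.04, 0, 0, 0, 0.87],
  [0, 0, -0.03, 0, 0, 0, 0.6],
  [0, -0.035, 0, 0, 0, 0, 0],
  [0, -0.03, 0, 0, 0, 0, 0],
  [0, 0, 0.035, 0, 0, 0, 0],
  [0, 0, 0.033, 0, 0, 0, 0],
  [0.001, 0.012, 0, 0, 0, 0, 0],
  [0, 0.008, 0, 0, 0, 0, 0],
  [0, 0.005, 0, 0, 0, 0, 0],
  [0, 0.005, 0, 0, 0, 0, 0],
  [0, 0.005, 0, 0, 0, 0, 0],
  [0, 0.003, 0, 0, 0, 0, 0],
  [0, 0.002, 0, 0, 0, 0, 0],
])

```text
clock: 34.5
position: [0.5396, -0.026, 0.0943]
eef_rot: [[-0.922, 0.388, -0.0], [0.388, 0.922, -0.0], [0.0, -0.0, -1.0]]
wrist_force: [0.2, -1.4, 1.5]
width: 0.0
finger_force: 0.7
```

```bash
python3 - <<'E'
from h import *
s=st();print(wc(s["position"]));lay("scene");lay("top")
E
```

```text
t 34.50 pos [ 0.5396 -0.026   0.0943] yaw 157.2 F [ 0.2499 -1.389   1.534 ] w 0.00 ff 0.700270514935255
(np.float64(-11.456780259585885), np.float64(-42.571878826768284))
scene carrier x 19.7 y 7.1 ang 89.6 195x165
top carrier x 19.6 y 3.2 ang 90.3 193x161
```

>>> drive_tool([
  [0, 0.002, 0, 0, 0, 0, 0],
  [0, 0.002, 0, 0, 0, 0, 0],
  [0, 0.002, 0, 0, 0, 0, 0],
])

```text
clock: 34.98
position: [0.5404, -0.0233, 0.0942]
eef_rot: [[-0.922, 0.387, -0.004], [0.387, 0.922, -0.004], [0.002, -0.005, -1.0]]
wrist_force: [-14.1, -35.0, 9.0]
width: 0.002
finger_force: 19.2
```

>>> drive_tool([
  [0, -0.006, 0, 0, 0, 0, 0],
  [0, -0.012, -0.01, 0, 0, 0, 0],
  [0, 0, -0.045, 0, 0, 8.3, 0.5],
  [0, 0, -0.03, 0, 0, 8.2, 1],
  [0, 0, 0, 0, 0, 0, 1],
])

```text
clock: 35.6
position: [0.5359, -0.0376, 0.182]
eef_rot: [[-0.773, 0.635, 0.005], [0.635, 0.773, -0.001], [-0.004, 0.003, -1.0]]
wrist_force: [0.2, 0.0, -0.8]
width: 0.635
finger_force: 0.0
```

```bash
python3 - <<'E'
from h import *
show("top");to(.539,.4335,.033,140.7)
E
```

```text
top x 0.6778 y -0.4409 z 0.0507  97x20  ang 13.8  px 437,168
top x 0.5383 y 0.4319 z 0.0506  98x67  ang -39.0  px 136,218
top x 0.4325 y -0.2816 z 0.0582  135x63  ang -89.6  px 383,253
top x 0.3434 y -0.4596 z 0.0510  97x20  ang -49.2  px 444,284
top x 0.5861 y 0.0047 z 0.1105  192x161  ang 67.0  px 273,185
t 35.65 pos [ 0.5351 -0.0374  0.1804] yaw 140.7 F [ 0.2765  0.0644 -0.9435] w 0.72 ff 0.0
turn tool rz 0.0, shift mm x 295.3 y 366.9 z 147.4, q6 -1.04
```

>>> drive_tool([
  [0.0295, 0.0367, 0, 0, 0, 0, 1],
  [0.0295, 0.0367, 0, 0, 0, 0, 1],
  [0.0295, 0.0367, 0, 0, 0, 0, 1],
  [0.0295, 0.0367, 0, 0, 0, 0, 1],
  [0.0295, 0.0367, 0, 0, 0, 0, 1],
  [0.0295, 0.0367, 0, 0, 0, 0, 1],
  [0.0295, 0.0367, 0, 0, 0, 0, 1],
  [0.0295, 0.0367, 0, 0, 0, 0, 1],
  [0.0295, 0.0367, 0, 0, 0, 0, 1],
  [0.0295, 0.0367, 0.02, 0, 0, 0, 1],
  [0, 0, 0.04, 0, 0, 0, 1],
  [0, 0, 0, 0, 0, 0, 1],
])

```text
clock: 37.15
position: [0.5373, 0.4325, 0.1151]
eef_rot: [[-0.775, 0.632, -0.006], [0.632, 0.775, -0.004], [0.002, -0.007, -1.0]]
wrist_force: [0.1, 0.4, 0.9]
width: 0.999
finger_force: 0.0
```

```bash
python3 - <<'E'
from h import *
to(.539,.4335,.033,140.7)
E
```

```text
t 37.15 pos [0.5373 0.4325 0.1151] yaw 140.8 F [0.0792 0.4427 0.9142] w 1.00 ff 0.0
turn tool rz 0.1, shift mm x -0.7 y 1.8 z 82.1, q6 -0.28
```

>>> drive_tool([
  [-0.001, 0.001, 0.041, 0, 0, 0, 1],
  [0, 0, 0.04, 0, 0, 0, 1],
  [0, 0, 0, 0, 0, 0, 0],
  [0, 0, 0, 0, 0, 0, 0],
  [0, 0, 0, 0, 0, 0, 0],
  [0, 0, -0.035, 0, 0, 0, 0],
  [0, 0, -0.05, 0, 0, -8.2, 0],
  [0, 0, -0.05, 0, 0, -8.1, 0],
  [0, 0, 0, 0, 0, 0, 0],
])

```text
clock: 38.28
position: [0.5424, 0.435, 0.1794]
eef_rot: [[-0.921, 0.39, 0.008], [0.39, 0.921, 0.005], [-0.005, 0.008, -1.0]]
wrist_force: [0.5, -0.5, -1.9]
width: 0.733
finger_force: 68.4
```

```bash
python3 - <<'E'
from h import *
toc(-18,-82,.0945)
E
```

```text
t 38.27 pos [0.5424 0.435  0.1794] yaw 157.0 F [ 0.5141 -0.4766 -1.9139] w 0.73 ff 68.42615246772766
turn tool rz -0.0, shift mm x -170.6 y -465.1 z 84.9, q6 -0.56
```

>>> drive_tool([
  [-0.017, -0.0465, 0, 0, 0, 0, 0],
  [-0.017, -0.0465, 0, 0, 0, 0, 0],
  [-0.017, -0.0465, 0, 0, 0, 0, 0],
  [-0.017, -0.0465, 0, 0, 0, 0, 0],
  [-0.017, -0.0465, 0, 0, 0, 0, 0],
  [-0.017, -0.0465, 0, 0, 0, 0, 0],
  [-0.017, -0.0465, 0, 0, 0, 0, 0],
  [-0.017, -0.0465, 0, 0, 0, 0, 0],
  [-0.017, -0.0465, 0, 0, 0, 0, 0],
  [-0.017, -0.0465, 0, 0, 0, 0, 0],
  [0, 0, 0.035, 0, 0, 0, 0],
  [0, 0, 0.03, 0, 0, 0, 0],
  [0, 0, 0, 0, 0, 0, 0],
])

```text
clock: 39.9
position: [0.5138, -0.0605, 0.1067]
eef_rot: [[-0.92, 0.392, -0.004], [0.392, 0.92, 0.001], [0.004, -0.001, -1.0]]
wrist_force: [-0.3, 0.3, -1.4]
width: 0.735
finger_force: 68.1
```

```bash
python3 - <<'E'
from h import *
toc(-18,-82,.094)
E
```

```text
t 39.90 pos [ 0.5138 -0.0605  0.1067] yaw 156.9 F [-0.3483  0.2552 -1.4155] w 0.74 ff 68.10216307640076
turn tool rz -0.2, shift mm x -3.8 y 2.3 z 12.7, q6 -1.37
```

>>> drive_tool([
  [-0.002, 0.002, 0.008, 0, 0, -0.2, 0],
  [0, 0, 0.004, 0, 0, 0, 0],
  [0, 0, 0.001, 0, 0, 0, 0],
  [-0.002, 0, 0, 0, 0, 0, 0],
  [-0.002, 0, 0, 0, 0, 0, 0],
])

```text
clock: 40.52
position: [0.5218, -0.0606, 0.099]
eef_rot: [[-0.922, 0.388, 0.001], [0.388, 0.922, -0.0], [-0.001, 0.0, -1.0]]
wrist_force: [-17.5, 8.2, 43.5]
width: 0.737
finger_force: 73.9
```

>>> drive_tool([
  [0.002, 0, -0.003, 0, 0, 0, 0],
  [0, 0, 0, 0, 0, 0, 0],
])

```text
clock: 40.78
position: [0.5202, -0.0603, 0.0991]
eef_rot: [[-0.922, 0.388, 0.002], [0.388, 0.922, -0.0], [-0.002, 0.0, -1.0]]
wrist_force: [-3.5, 2.4, 13.0]
width: 0.734
finger_force: 70.1
```

```bash
python3 - <<'E'
from h import *
toc(-18,-82,.099);lay("scene");lay("top")
p,_=arm.grab_frame("scene");cv2.imwrite("pics/c.png",cv2.resize(p[170:330,260:480,::-1],None,fx=3.5,fy=3.5,interpolation=2))
E
```

```text
t 40.77 pos [ 0.5202 -0.0603  0.0991] yaw 157.2 F [-3.4543  2.353  13.0307] w 0.73 ff 70.08293151855469
turn tool rz 0.1, shift mm x 2.1 y -0.4 z 0.1, q6 -1.38
scene carrier x 20.1 y -3.8 ang 91.4 218x167
top carrier x 19.1 y 3.4 ang 89.8 193x161
```

View pics/c.png

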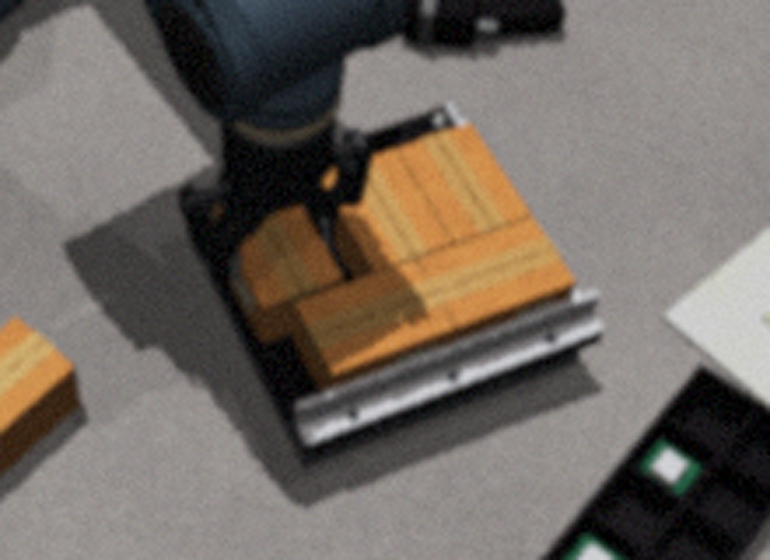

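>>> drive_tool([
  [-0.001, 0, -0.0015, 0, 0, 0, 0],
  [-0.002, 0, 0, 0, 0, 0, 0],
  [-0.001, 0, 0, 0, 0, 0, 0],
])

```text
clock: 41.3
position: [0.5234, -0.062, 0.0996]
eef_rot: [[-0.922, 0.388, -0.0], [0.388, 0.922, 0.0], [0.0, -0.0, -1.0]]
wrist_force: [0.3, 0.4, -1.4]
width: 0.733
finger_force: 68.2
```

>>> drive_tool([
  [-0.0015, 0, 0, 0, 0, 0, 0],
  [-0.0015, 0, 0, 0, 0, 0, 0],
  [-0.001, 0, 0, 0, 0, 0, 0],
])

```text
clock: 41.68
position: [0.525, -0.0627, 0.0992]
eef_rot: [[-0.922, 0.388, -0.006], [0.388, 0.922, 0.002], [0.006, -0.001, -1.0]]
wrist_force: [-14.4, 6.2, 5.7]
width: 0.735
finger_force: 69.1
```

>>> drive_tool([
  [0.001, 0, 0, 0, 0, 0, 0.87],
  [0, 0, 0, 0, 0, 0, 0.87],
  [0, 0, -0.04, 0, 0, 0, 0.87],
  [0, 0, -0.025, 0, 0, 0, 0.6],
  [0, -0.035, 0, 0, 0, 0, 0],
  [0, -0.03, 0, 0, 0, 0, 0],
  [0, 0, 0.035, 0, 0, 0, 0],
  [0, 0, 0.035, 0, 0, 0, 0],
  [0, 0.012, 0, 0, 0, 0, 0],
  [0, 0.008, 0, 0, 0, 0, 0],
  [0, 0.005, 0, 0, 0, 0, 0],
  [0, 0.005, 0, 0, 0, 0, 0],
  [0, 0.005, 0, 0, 0, 0, 0],
  [0, 0.003, 0, 0, 0, 0, 0],
  [0, 0.002, 0, 0, 0, 0, 0],
])

```text
clock: 43.55
position: [0.5165, -0.086, 0.0948]
eef_rot: [[-0.922, 0.388, 0.0], [0.388, 0.922, -0.0], [-0.0, 0.0, -1.0]]
wrist_force: [-0.5, -1.5, 1.2]
width: -0.0
finger_force: 0.7
```

```bash
python3 - <<'E'
from h import *
s=st();print(wc(s["position"]));lay("scene");lay("top")
E
```

```text
t 43.55 pos [ 0.5165 -0.086   0.0948] yaw 157.2 F [-0.5013 -1.5467  1.1852] w -0.00 ff 0.6838430464267731
(np.float64(-9.305381047855626), np.float64(-106.80509105053594))
scene carrier x 19.5 y 5.3 ang 90.0 198x165
top carrier x 19.1 y 3.8 ang 90.0 193x162
```

>>> drive_tool([
  [0, 0.002, 0, 0, 0, 0, 0],
  [0, 0.002, 0, 0, 0, 0, 0],
  [0, 0.002, 0, 0, 0, 0, 0],
  [0, 0.001, 0, 0, 0, 0, 0],
])

```text
clock: 44.15
position: [0.5173, -0.083, 0.0947]
eef_rot: [[-0.922, 0.387, -0.004], [0.387, 0.922, -0.005], [0.002, -0.006, -1.0]]
wrist_force: [-18.2, -36.3, 7.4]
width: -0.003
finger_force: 20.7
```

>>> drive_tool([
  [0, -0.007, 0, 0, 0, 0, 0],
  [0, -0.02, 0, 0, 0, 0, 0.45],
  [0.03, -0.03, -0.03, 0, 0, 0, 0.45],
  [0.05, -0.03, -0.03, 0, 0, 0, 0.45],
  [0.05, 0, 0, 0, 0, 0, 0.45],
  [0, 0, 0, 0, 0, 0, 0.45],
])

```text
clock: 44.9
position: [0.3658, -0.108, 0.1535]
eef_rot: [[-0.921, 0.389, -0.001], [0.389, 0.921, 0.001], [0.001, 0.0, -1.0]]
wrist_force: [-0.2, 0.2, -0.4]
width: 0.448
finger_force: 0.0
```

```bash
python3 - <<'E'
from h import *
toc(-90,4,.15);lay("scene");lay("top")
for n in("scene","top"):
    p,W,ok=cloud(n); hsv=cv2.cvtColor(p,cv2.COLOR_RGB2HSV)
    q=W[(W[...,2]>.103)&(W[...,2]<.118)&(hsv[...,0]<28)&(hsv[...,1]>60)]
    x=(q[:,:2]-C0)@EX*1e3;y=(q[:,:2]-C0)@EY*1e3;k=(abs(x)<120)&(abs(y)<130);x,y=x[k],y[k]
    e=lambda a,b,lo,hi,f:f(a[(b>lo)&(b<hi)])
    print(n,"near x",[e(x,y,c-25,c+25,lambda v:np.percentile(v,1.)) for c in(68,4,-60)],"far",[e(x,y,c-25,c+25,lambda v:np.percentile(v,99)) for c in(52,-44)],
     "left",[e(y,x,c-20,c+20,lambda v:np.percentile(v,99.)) for c in(68,-12)],"right",[e(y,x,c-20,c+20,lambda v:np.percentile(v,1)) for c in(68,-12)])
p,_=arm.grab_frame("top");cv2.imwrite("pics/d.png",cv2.resize(p[140:265,220:345,::-1],None,fx=4.5,fy=4.5,interpolation=2))
E
```

```text
t 44.90 pos [ 0.3658 -0.108   0.1535] yaw 157.1 F [-0.1506  0.1868 -0.4083] w 0.45 ff 0.0
turn tool rz 0.1, shift mm x -49.5 y 189.8 z 3.5, q6 -1.58
scene carrier x 19.3 y 7.1 ang 90.0 195x166
top carrier x 19.0 y 3.5 ang 89.5 193x162
scene near x [np.float64(-58.67050493722315), np.float64(-59.496848769765066), np.float64(-59.58486266306495)] far [np.float64(100.502162076611), np.float64(99.9946237201359)] left [np.float64(100.69451584037785), np.float64(100.02248945485887)] right [np.float64(-89.20372306781677), np.float64(-88.57094589235093)]
top near x [np.float64(-59.10874310277818), np.float64(-59.83166415050633), np.float64(-59.774796226062435)] far [np.float64(97.82368946365536), np.float64(97.47153131447581)] left [np.float64(97.39919304711569), np.float64(96.53904764527974)] right [np.float64(-91.56771837786137), np.float64(-90.48753215028114)]
```

View pics/d.png

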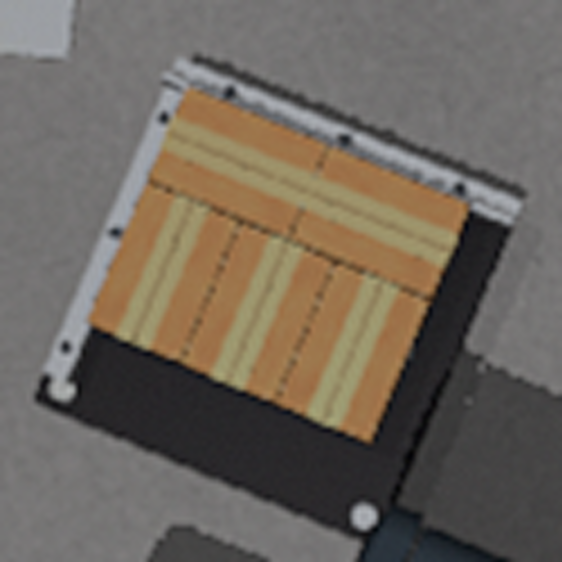

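The picture shows the full layer against both stops, with hairline joints at about (240,215) to (300,430). One gentle squaring push from the front will finish it.

>>> drive_tool([
  [0, 0.048, 0, 0, 0, 0, 1],
  [0, 0.048, 0, 0, 0, 0, 1],
  [-0.02, 0.048, 0, 0, 0, 0, 1],
  [-0.03, 0.046, 0.01, 0, 0, 0.1, 1],
  [0, 0, 0.047, 0, 0, 0, 1],
  [0, 0, 0, 0, 0, 0, 1],
  [-0.008, 0, 0, 0, 0, 0, 1],
  [-0.005, 0, 0, 0, 0, 0, 1],
  [-0.003, 0, 0, 0, 0, 0, 1],
  [-0.002, 0, 0, 0, 0, 0, 1],
])

```text
clock: 46.4
position: [0.5042, 0.0397, 0.0968]
eef_rot: [[-0.921, 0.39, -0.001], [0.39, 0.921, 0.0], [0.001, -0.0, -1.0]]
wrist_force: [-10.4, 4.4, 8.6]
width: 1.001
finger_force: 5.7
```

```bash
python3 - <<'E'
from h import *
toc(-70,4,.093)
E
```

```text
t 46.40 pos [0.5042 0.0397 0.0968] yaw 157.0 F [-10.4066   4.3672   8.575 ] w 1.00 ff 5.724493297166191
turn tool rz -0.0, shift mm x 0.4 y -0.1 z 3.8, q6 -1.18
```

>>> drive_tool([
  [-0.0015, 0, 0, 0, 0, 0, 1],
  [0, 0, 0, 0, 0, 0, 1],
  [0.008, 0, 0, 0, 0, 0, 0.4],
  [0.004, 0, 0, 0, 0, 0, 0.1],
  [0, 0, 0, 0, 0, 0, 0.1],
  [-0.006, 0, 0, 0, 0, 0, 0.1],
  [-0.004, 0, 0, 0, 0, 0, 0.1],
  [-0.002, 0, 0, 0, 0, 0, 0.1],
  [-0.001, 0, 0, 0, 0, 0, 0.1],
])

```text
clock: 47.52
position: [0.5042, 0.0396, 0.096]
eef_rot: [[-0.921, 0.39, -0.008], [0.39, 0.921, 0.002], [0.008, -0.001, -1.0]]
wrist_force: [-19.9, 11.4, 16.7]
width: 0.102
finger_force: 11.7
```

>>> drive_tool([
  [0.006, 0, 0, 0, 0, 0, 0.1],
  [0.02, 0, 0, 0, 0, 0, 0.1],
  [0.03, 0, -0.03, 0, 0, 0, 0.1],
  [0.03, 0, -0.03, 0, 0, 0, 0.1],
  [0, -0.04, -0.03, 0, 0, 0, 0.1],
  [0, -0.05, 0, 0, 0, 0, 0.1],
  [0, -0.05, 0, 0, 0, 0, 0.1],
  [0, -0.05, 0, 0, 0, 0, 0.1],
  [0, 0, 0, 0, 0, 0, 0.1],
])

```text
clock: 48.65
position: [0.3531, -0.1051, 0.1866]
eef_rot: [[-0.919, 0.394, 0.001], [0.394, 0.919, -0.001], [-0.001, -0.0, -1.0]]
wrist_force: [0.3, 0.6, -0.0]
width: 0.1
finger_force: 0.0
```

```bash
python3 - <<'E'
from h import *
st();lay("scene");lay("top");show("top")
p,_=arm.grab_frame("top");cv2.imwrite("pics/e.png",cv2.resize(p[130:290,110:450,::-1],None,fx=2.3,fy=2.3,interpolation=2))
E
```

```text
t 48.65 pos [ 0.3531 -0.1051  0.1866] yaw 156.8 F [ 0.305   0.6216 -0.0241] w 0.10 ff 0.0
scene carrier x 20.5 y 7.3 ang 90.2 195x164
top carrier x 19.6 y 3.5 ang 89.8 192x161
top x 0.6781 y -0.4410 z 0.0506  97x21  ang 12.9  px 437,168
top x 0.4327 y -0.2819 z 0.0582  136x63  ang -89.9  px 383,253
top x 0.3435 y -0.4597 z 0.0508  98x21  ang -48.4  px 444,284
top x 0.5862 y 0.0046 z 0.1104  194x161  ang 66.9  px 282,198
```

View pics/e.png

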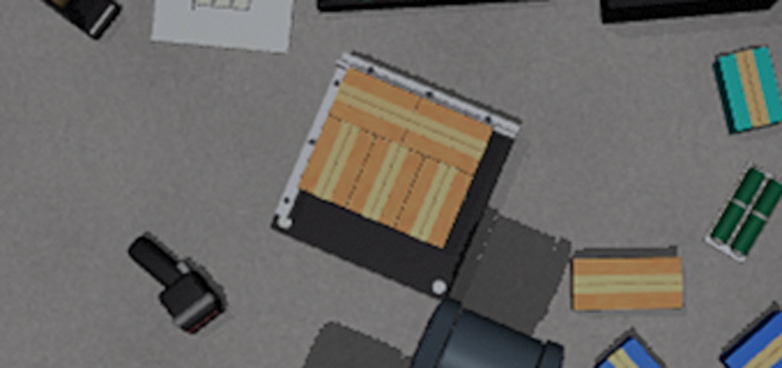

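The layer measures 192x161 (nominal 192x160) and is square and snug against both stops. The long carton is where it started, the scanner and cell pack look untouched, and the robot is clear.

```bash
python3 -c "
from rig import arm
print(arm.sign_off())"
```

```text
the job is handed in; nothing more can be done
None
```

The five-carton layer is finished and handed in at about 49 s: square and snug against both stops (192 x 161 mm measured, 192 x 160 nominal), with the long carton where it was and everything else on the bench left alone.

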